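Sort the clamp adapters into the parts trays

TASK

Sort the four black clamp adapters into the steel parts trays, one after another: the round one into the middle of the round dish, the arch-topped one into the middle of the square tray, and the two square flat-topped ones into the middles of the two bays of the long tray, one in each bay, whichever way about. Leave them all standing upright on the tray floors, and do not move the small tin and the hexagon nut that stand among them.

Things in the scene. Friction and masses are not known exactly. Their poses are not given: they have to be found in the camera images.
- round_adapter_center (a point): the round clamp adapter: a black upright round body, flanged at top and bottom, open bore in the top, small studs on the side, 47 (x) x 54 (y) x 62 mm high. z up, x away from the robot at yaw 0 (starts within 0.35 rad of it). About 0.11 kg. Grasp across x (front and back). The point: middle of the footprint, half-way up, 31 mm above its underside.
- arch_adapter_center (a point): the arch-topped clamp adapter: a black block whose top is rounded over like an arch, with one small pale stud on top, one in the side and a single large eye in the front, 46 (x) x 58 (y) x 72 mm high. z up, x away from the robot at yaw 0 (starts within 0.35 rad of it). About 0.11 kg. Grasp across x (front and back). The point: middle of the footprint, half-way up, 36 mm above its underside.
- block_adapter_a_center (a point): a square clamp adapter: a black flat-topped block with two short round studs side by side on top (one pale, one black) and a single large eye in the front, 47 (x) x 52 (y) x 71 mm high over the studs. z up, x away from the robot at yaw 0 (starts within 0.35 rad of it). About 0.11 kg. Grasp across x (front and back). The point: middle of the footprint, half-way up, 35.5 mm above its underside.
- block_adapter_b_center (a point): the other square clamp adapter: a black flat-topped block with two short round studs side by side on top (one pale, one black) and two small eyes in the front, 47 (x) x 50 (y) x 68 mm high over the studs. z up, x away from the robot at yaw 0 (starts within 0.35 rad of it). About 0.11 kg. Grasp across x (front and back). The point: middle of the footprint, half-way up, 34 mm above its underside.
- round_dish: round steel parts dish, 98 mm across outside, 92 mm inside; 4 mm floor, rim 14 mm high, walls 3 mm; fixed. Origin: centre of the underside, at worktop height.
- square_tray: square steel parts tray, 98 x 98 mm outside, 92 mm inside; 4 mm floor, rim 14 mm high, walls 3 mm; fixed. Origin: centre of the underside, at worktop height.
- long_tray: long steel parts tray, 92 (its x) x 190 mm (its y) outside, with a low wall across its middle that makes two equal bays, each 86 (x) x 90 mm (y) inside and centred at y = +47 and -47 mm in the tray's frame; yaw within 0.15 rad, so its long side runs roughly left to right; 4 mm floor, rim 14 mm high, walls 3 mm; fixed. Origin: centre of the underside, at worktop height.
- paste_tin_center (a point): bystander: small lidded round tin with a pale and brown label, 49 mm across, 46 mm high, loose; the point is its centre, 23 mm up. Stays where it is.
- column_foot (a point): obstacle: the fixed black column with the injector clamp on top, 0.49 m high; the point is on the worktop at its foot. Its head is a bar above 0.31 m that reaches 0.15 m to either side (y) and 0.06 m fore and aft, with a red-knobbed lever at the right end that sticks out 0.08 m towards the robot. Keep the gripper and arm clear of it, also on the way from the start.
- hex_nut_center (a point): bystander: small steel hexagon nut standing on its face, 22 x 26 x 16 mm, loose; the point is its centre, 8 mm up. Stays where it is.
There are look-alikes about, which are no part of the job. What is shaped like the part that bears arch_adapter_center but blue is not meant.

How it is judged:
By the outcome, as a careful person would: the job done as asked, in the order asked, and still so for the second after the job is handed in, with the robot touching nothing.
It also fails if it takes over 96 s, if anything falls off the work surface, if the arm or the gripper's body presses on something with over 40 N, if the wrist force passes 120 N, or if a joint passes its speed limit or range.

ROBOT

A 7-joint arm with a two-finger parallel gripper is mounted at the origin on a cart in front of the work surface, level with it; the furniture and walls round the work are solid. World frame = base frame: x ahead of the robot, y to its left, z up, the work surface at z = 0. Lengths are in m, angles in rad, forces in N, time in s.
With the tool pointing down it reaches from about 0.4 to 0.85 m from the base axis. Payload 10.4 kg.
Tool frame: the origin (TCP) lies midway between the tips of the shut fingers; the grasp point (between the pads) lies 19 mm behind it; z points along the fingers, y is the line along which they close (so a half turn about z gives the same grasp; the last joint's range is limited). The gripper opens to 87 mm and grips with 3 to 60 N. Pads are 19 mm wide; open, the fingers measure 117 mm over their backs; the gripper's body (75 mm by 190 mm) begins 51 mm behind the grasp point.
Start: joints at [1.2, 0.332, -0.065, 1.46, 0.022, 1.35, -0.088], TCP at [0.213, -0.588, 0.223] pointing down, gripper open.
Joint ranges: [-2.6, 2.6], [-0.5, 2.12], [-1.47, 1.34], [0.16, 2.42], [-1.27, 4.41], [0.06, 2.06], [-2.6, 2.6]. Speed limits (rad/s): [2.22, 2.22, 2.79, 2.79, 3.14, 3.14, 3.14].

INTERFACE

Orientations are given as a unit quaternion [x, y, z, w].
In Python, from bench import r gives the robot as it stands.
- The arm moves only by the tool apply_moves, never from a script. Its argument "steps" is a list of rows, each a list of 7 numbers: the turn, a rotation vector about the tool's x, y, z in rad, then the shift along the tool's x, y, z in mm, then the opening, from -1 (shut) to 1 (fully open). In form: [[ax, ay, az, x, y, z, claw], ...]. A call has 1 to 20 rows; each row is the pose to reach, as a shift and turn from the pose commanded when the call began, along the tool's axes at that moment; what a row does not reach only later rows make up. A row lasts 1/12 s, in which the tool goes at most 41.7 mm and 7.16 degrees, less where a joint would pass 70% of its speed; a pose out of reach is approached as far as the arm can. A call with a gripper value outside its range is refused whole. The fingers move at their own pace and stop on an object; "force" is the grip in N (left out, the last holds). Time passes only in rows, so rows that repeat a pose let the fingers close. It gives the time, the measured TCP pose, the force, the opening and the grip force at its end, in the units of the state.
- r.read_state(): the state, without advancing time (a new reading comes with each control period).
- r.camera(name): name is "side" or "top"; returns a dict with "pixels" (384x512x3 uint8, red, green, blue), "z_map" (384x512 float32, m along the optical axis (not along the pixel's ray), 0 where there is no reading), "fovy" (degrees; the focal length in pixels is half the picture's height over the tangent of half this angle, whatever the lens; pixels are square), "cx", "cy" (the principal point, pixels), "position" and "orientation" of the camera in the world. Camera axes: x right, y down, z forward; pixel columns grow to the right and rows downward; lengths in m; the calibration is good to about 2 mm. A picture is of the moment at which its call begins.
- r.close_job(): hands the job in; it is judged then, once.
The state is a dict: "time": time; "joint_positions": joint angles; "joint_vel": joint speeds; "joint_torque": joint torques, N m; "ee_pos": TCP position; "eef_rot": TCP orientation; "ft_force": force on the tool from outside, world axes, zero at the start; "torque": the same for the moment, N m; "width": finger opening in m; "grip_force": force on a finger pad.
Only numpy, scipy, OpenCV 4.12 (cv2) and the standard library are available. Lean on these libraries where they do the work, as an engineer would, in place of code of your own. Each camera call takes 0.05 s, during which the arm holds its last target. There are 200 camera calls.

## Working session

There is one attempt and no reset: what is moved stays moved. The work goes in short steps, Python scripts to look and compute and a tool call to move; the robot and the scene stay as the last step left them, time stands still between calls to the robot, and variables do not carry over. Pictures are saved under pics/ and viewed, at most 14 in all, crops included, and the job is handed in when it is done.

Besides the shell and the picture viewer there is one more tool, called after "Emit:" as a command line: name --pt "numbers of a row" for each row, then --argument value for the rest. apply_moves: Moves the arm, as the interface text tells. Its arguments: {"type":"object","properties":{"steps":{"type":"array","items":{"type":"array","items":{"type":"number"}}},"force":{"type":"number"}},"required":["steps"]}

```bash
mkdir -p pics; ls; cat > h.py <<'E'
import numpy as np, cv2
from bench import r
from scipy.spatial.transform import Rotation as R
def snap(n,f):
    c=r.camera(n); np.savez(f'{f}.npz',**c); cv2.imwrite(f'pics/{f}.png',c['pixels'][:,:,::-1]); return c
def cloud(c):
    h,w=c['z_map'].shape; F=h/2/np.tan(np.radians(float(c['fovy']))/2)
    v,u=np.mgrid[:h,:w]; z=c['z_map']
    P=np.stack([(u-c['cx'])/F*z,(v-c['cy'])/F*z,z],-1)
    return P@R.from_quat(c['orientation']).as_matrix().T+c['position']
E
python3 - <<'E'
from h import *
for n in('top','side'):
    c=snap(n,n+'0'); print(n,c['position'],c['orientation'],c['fovy'],c['cx'],c['cy'])
    cv2.imwrite(f'pics/{n}0b.png',cv2.resize(c['pixels'][:,:,::-1],(800,600),interpolation=cv2.INTER_CUBIC))
s=r.read_state();print(s['ee_pos'],s['eef_rot'],s['time'],s['ft_force'])
E
```

```text
pics
top [ 0.37681287 -0.07870178  1.06181999] [ 0.71297253 -0.69675082  0.06107367 -0.04978417] 52.16873207336704 255.496508718045 187.96919217912549
side [ 0.52776413 -1.2757046   1.03354312] [ 0.90401899 -0.00369135 -0.00244854 -0.42746935] 42.712024551329634 247.03577212907837 193.17194629099896
[ 0.21290095 -0.58725245  0.22182186] [ 9.84915717e-01  1.73033553e-01 -1.38262764e-04 -6.33450687e-04] 0.1 [ 0.28353798 -0.85932659  0.21203381]
```

View pics/top0b.png

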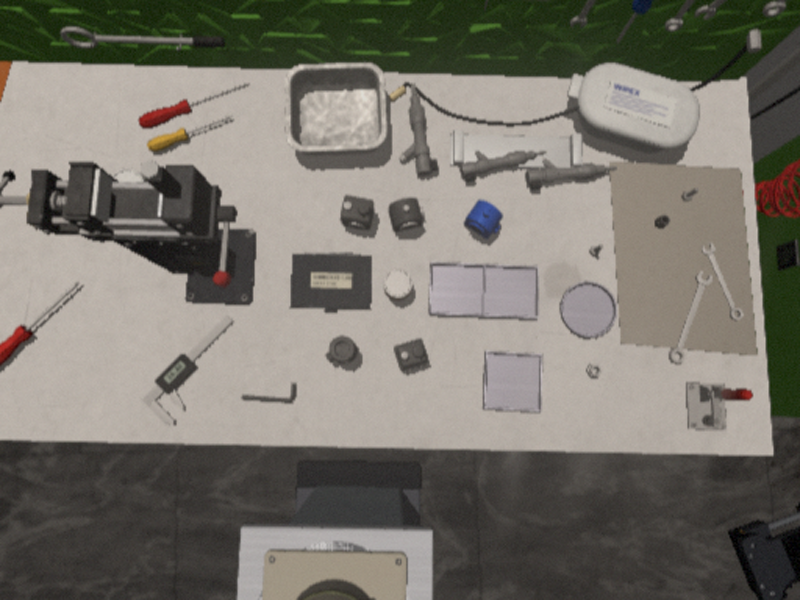

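View pics/side0b.png

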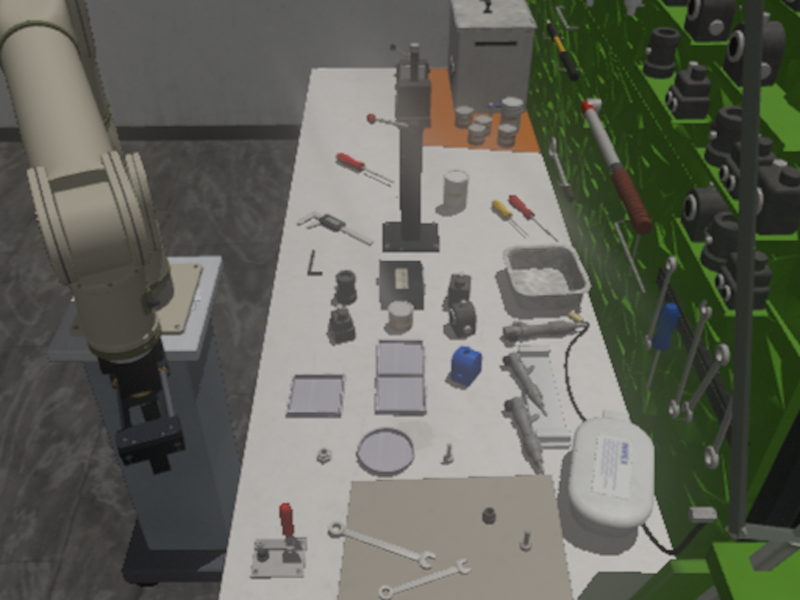

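The top view shows four black candidates in the 800x600 picture: (343,350) round, (410,355) block, (357,212) block or arch, and (406,216) block or arch. The blue one at (484,218) is the decoy. The trays are at (483,291) long, (588,310) round and (512,381) square. The tin is at (399,285) and the nut at (593,370). I'll confirm with one enlarged crop montage.

```bash
python3 - <<'E'
from h import *
t=cv2.imread('pics/top0.png');s=cv2.imread('pics/side0.png')
def crop(i,x,y,w):
    return cv2.resize(i[y-w//2:y+w//2,x-w//2:x+w//2],(260,260),interpolation=cv2.INTER_CUBIC)
k=.64
a=[crop(t,int(x*k),int(y*k),36) for x,y in((343,350),(410,355),(357,212),(406,216))][0:]
b=[crop(s,int(x*k),int(y*k),36) for x,y in((345,288),(342,324),(459,290),(462,320))]
m=np.vstack([np.hstack(a),np.hstack(b)]); m=cv2.resize(m,(800,400)); cv2.imwrite('pics/m0.png',np.clip(m*1.7,0,255).astype(np.uint8))
c=dict(np.load('top0.npz'));P=cloud(c)
z=P[...,2]
tab=(abs(z)<.02)&(abs(P[...,0]-.55)<.2)&(abs(P[...,1])<.3);print('table z',np.median(z[tab]))
# blobs by height in workspace
m=((z>.012)&(z<.12)&(P[...,0]>.3)&(P[...,0]<.85)&(P[...,1]>-.6)&(P[...,1]<.3)).astype(np.uint8)
n,l,st,ce=cv2.connectedComponentsWithStats(m)
for i in range(1,n):
    if st[i,4]<30: continue
    q=P[l==i]; zm=np.percentile(q[:,2],95); tp=q[q[:,2]>zm-.03]
    print(i,ce[i].round(),st[i,4],'min',tp.min(0).round(3),'max',tp.max(0).round(3),'ztop',zm.round(3))
E
```

```text
table z -7.765022492112195e-06
1 [214.  90.] 505 min [ 0.782 -0.064  0.028] max [0.85  0.111 0.06 ] ztop 0.057
2 [412.  85.] 997 min [ 0.806 -0.599  0.038] max [ 0.85  -0.415  0.071] ztop 0.068
7 [269.  97.] 342 min [ 0.762 -0.157  0.012] max [ 0.85  -0.095  0.032] ztop 0.029
10 [314.  99.] 829 min [ 0.75  -0.355  0.012] max [ 0.842 -0.179  0.034] ztop 0.03
12 [362. 105.] 737 min [ 0.739 -0.478  0.012] max [ 0.84  -0.316  0.033] ztop 0.03
39 [228. 135.] 383 min [ 0.658 -0.043  0.041] max [0.707 0.01  0.074] ztop 0.071
40 [259. 136.] 369 min [ 0.655 -0.129  0.033] max [ 0.705 -0.072  0.075] ztop 0.063
41 [310. 139.] 383 min [ 0.649 -0.267  0.034] max [ 0.708 -0.205  0.073] ztop 0.063
42 [424. 141.] 52 min [ 0.677 -0.568  0.012] max [ 0.697 -0.548  0.026] ztop 0.025
45 [157. 149.] 35 min [0.638 0.165 0.012] max [0.653 0.195 0.02 ] ztop 0.018
50 [152. 164.] 196 min [0.567 0.192 0.035] max [0.607 0.194 0.071] ztop 0.064
54 [212. 179.] 1868 min [ 0.508 -0.045  0.019] max [0.612 0.093 0.038] ztop 0.036
55 [125. 172.] 208 min [0.557 0.192 0.088] max [0.577 0.278 0.12 ] ztop 0.117
73 [254. 181.] 297 min [ 0.534 -0.113  0.018] max [ 0.581 -0.065  0.05 ] ztop 0.048
86 [157. 183.] 31 min [0.539 0.162 0.012] max [0.564 0.191 0.017] ztop 0.015
160 [219. 224.] 270 min [ 0.421 -0.02   0.034] max [0.464 0.028 0.065] ztop 0.063
161 [263. 226.] 332 min [ 0.418 -0.138  0.038] max [ 0.462 -0.091  0.071] ztop 0.067
```

View pics/m0.png

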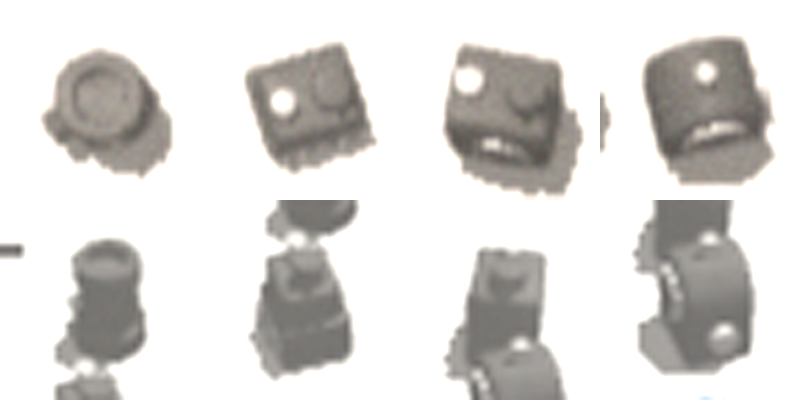

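```bash
cat > meas.py <<'E'
from h import *
def both(ft,fs):
    C=[dict(np.load(f+'.npz')) for f in (ft,fs)]
    return [(cloud(c),c['pixels'].astype(int)) for c in C]
def near(T,x,y,rad,zlo,zhi):
    out=[]
    for P,I in T:
        m=(np.hypot(P[...,0]-x,P[...,1]-y)<rad)&(P[...,2]>zlo)&(P[...,2]<zhi); out.append(P[m])
    return out
def rect(p):
    (cx,cy),(w,h),a=cv2.minAreaRect((p[:,:2]*1000).astype(np.float32)); a=(a+45)%90-45
    return round(cx,1),round(cy,1),round(w,1),round(h,1),round(np.radians(a),3)
E
python3 - <<'E'
from meas import *
T=both('top0','side0')
for n,x,y,zt in(('round',.443,.005,.062),('blk1',.441,-.114,.06),('blk2',.68,-.016,.06),('arch',.68,-.1,.072),('tin',.557,-.089,.046)):
    a,b=near(T,x,y,.045,.008,.09)
    print(n,'top-z pct',np.percentile(a[:,2],[50,80,99]).round(3))
    for lo in(.012,.03,.045):
        for nm,q in(('t',a),('s',b)):
            q=q[q[:,2]>lo]
            if len(q)>20: print('  ',lo,nm,len(q),rect(q))
# trays: rim points z 8-20mm & colour
P,I=T[0]
for n,x,y in(('sq',.40,-.29),('round',.52,-.42),('long',.555,-.235)):
    pass
g=(abs(P[...,2]-.014)<.006)&(P[...,1]<-.13)&(P[...,1]>-.52)&(P[...,0]>.33)&(P[...,0]<.62)
b=I.astype(int); blu=((b[...,2]-b[...,0])>3)&(P[...,2]<.03)&(P[...,1]<-.13)&(P[...,1]>-.52)&(P[...,0]>.33)&(P[...,0]<.62)
for nm,m in(('z',g),('blue',blu)):
    mm=cv2.morphologyEx(m.astype(np.uint8),cv2.MORPH_CLOSE,np.ones((3,3)))
    n,l,st,ce=cv2.connectedComponentsWithStats(mm)
    for i in range(1,n):
        if st[i,4]>60:
            q=P[(l==i)&(m>0)]; print(nm,st[i,4],ce[i].round(1),rect(q),'z',np.median(q[:,2]).round(4), cv2.minEnclosingCircle((q[:,:2]*1000).astype(np.float32)))
print(P[190,230],I[190,255],P[198,376],I[198,376],I[244,327],P[244,327])
E
```

```text
round top-z pct [0.058 0.062 0.064]
   0.012 t 270 (443.1, 2.5, 49.9, 42.3, np.float64(-0.083))
   0.012 s 232 (442.6, -7.2, 44.1, 41.8, np.float64(0.676))
   0.03 t 243 (441.0, 1.9, 40.7, 49.3, np.float64(-0.608))
   0.03 s 164 (442.9, -7.3, 43.6, 41.6, np.float64(0.733))
   0.045 t 215 (444.4, -0.8, 38.7, 38.3, np.float64(0.028))
   0.045 s 121 (443.2, -6.2, 41.9, 41.9, np.float64(0.562))
blk1 top-z pct [0.049 0.054 0.069]
   0.012 t 332 (438.7, -115.4, 46.7, 50.1, np.float64(0.327))
   0.012 s 281 (436.5, -121.1, 46.2, 52.0, np.float64(0.342))
   0.03 t 248 (439.8, -114.0, 41.3, 45.6, np.float64(0.282))
   0.03 s 176 (437.5, -119.8, 36.0, 50.9, np.float64(0.309))
   0.045 t 232 (440.0, -114.8, 35.1, 43.5, np.float64(0.342))
   0.045 s 128 (437.3, -118.8, 36.3, 48.2, np.float64(0.332))
blk2 top-z pct [0.056 0.061 0.073]
   0.012 t 383 (680.6, -16.5, 52.4, 45.9, np.float64(-0.178))
   0.012 s 256 (678.3, -23.5, 55.0, 45.9, np.float64(-0.154))
   0.03 t 357 (680.6, -16.5, 52.4, 45.9, np.float64(-0.178))
   0.03 s 219 (678.8, -24.0, 53.9, 46.2, np.float64(-0.098))
   0.045 t 313 (682.
[... 917 characters left out ...]
11.6 184.2] (556.1, -240.0, 190.0, 93.1, np.float64(-0.013)) z 0.0125 ((556.8074951171875, -240.4982452392578), 103.76167297363281)
z 164 [377.  197.2] (526.6, -423.0, 93.7, 96.9, np.float64(0.004)) z 0.0124 ((527.1092529296875, -422.8674621582031), 49.385250091552734)
z 193 [328.5 243.6] (399.5, -289.6, 97.9, 97.8, np.float64(-0.034)) z 0.0129 ((400.07391357421875, -290.77752685546875), 67.3709716796875)
z 66 [380.2 236. ] (421.3, -429.9, 23.3, 21.5, np.float64(0.663)) z 0.012 ((421.2864685058594, -430.97052001953125), 12.40201473236084)
[ 0.53302342 -0.02583767  0.03091887] [136 129 122] [ 0.52489282 -0.42446182  0.00249486] [154 146 152] [162 153 157] [ 0.39722603 -0.28970143 -0.00121279]
```

```bash
python3 - <<'E'
from meas import *
T=both('top0','side0')
a,b=near(T,.444,-.001,.035,.008,.07); q=np.vstack([a,b]); d=q-[.444,-.001,0]; rr=np.hypot(d[:,0],d[:,1])
for lo,hi in((.008,.02),(.02,.035),(.035,.05)):
    k=(q[:,2]>lo)&(q[:,2]<hi)&(rr>.0235); print(lo,(np.c_[d[k][:,:2]*1000,q[k][:,2]*1000]).round().astype(int).tolist()[:14])
for n,x,y,yaw in(('round',.444,-.001,.3),('blk1',.439,-.115,.33),('blk2',.681,-.0165,-.165),('arch',.68,-.102,.25)):
    for nm,q in zip('ts',near(T,x,y,.042,.010,.09)):
        d=(q[:,:2]-[x,y])@np.array([[np.cos(yaw),-np.sin(yaw)],[np.sin(yaw),np.cos(yaw)]])
        print(n,nm,(d.min(0)*1000).round(1),(d.max(0)*1000).round(1))
P=T[0][0]; h=P[(P[...,2]>.2)&(P[...,1]<.5)&(P[...,0]>.3)&(P[...,1]>-.3)]
print('head',h.min(0),h.max(0)); k=h[h[:,0]<h[:,0].min()+.1]; print('lever',k.min(0),k.max(0)); k=h[h[:,1]<h[:,1].min()+.03]; print('right end',k.min(0),k.max(0))
E
```

```text
0.008 [[-21, -13, 12], [-17, -18, 12], [-13, -27, 19], [-7, -24, 17], [-4, -24, 17], [0, -24, 17], [9, -22, 15], [13, -20, 14], [-14, -21, 10], [-10, -23, 12], [-7, -24, 13], [-7, -25, 10], [-4, -28, 12], [6, -25, 9]]
0.02 [[-18, 18, 34], [-22, -7, 30], [-23, -15, 35], [0, -24, 34], [10, -21, 31], [3, -24, 29], [3, -25, 22]]
0.035 [[-5, 24, 37], [-8, 29, 36], [-8, 26, 39], [-8, 24, 39], [-11, 29, 38], [-11, 26, 42], [-10, 24, 37], [-13, 25, 44], [-13, 23, 43], [-13, 20, 42], [-16, 23, 42], [-16, 21, 38], [-16, 18, 44], [-18, 23, 40]]
round t [-23.5 -22. ] [21.2 30.6]
round s [-26.2 -28.7] [18. 20.]
blk1 t [-23.8 -25.3] [23.  24.8]
blk1 s [-27.7 -30.9] [18.8 21.1]
blk2 t [-23.5 -26.2] [22.7 26. ]
blk2 s [-24.5 -34.9] [21.4 20.3]
arch t [-23.1 -30.2] [22.6 27.4]
arch s [-28.  -34.6] [21.3 19.1]
head [ 0.37681287 -0.29975684  0.20001335] [0.9713247  0.39423614 1.06181999]
lever [ 0.37681287 -0.07870178  1.06181999] [ 0.37681287 -0.07870178  1.06181999]
right end [ 0.95988807 -0.29975684  0.20005382] [ 0.97088338 -0.26979554  0.22717893]
```

```bash
cat >> h.py <<'E'
def go(x,y,z,yaw):
    """deltas in tool axes from measured pose to grasp-point-down target with tool y at angle yaw"""
    s=r.read_state(); p=np.array(s['ee_pos']); Q=R.from_quat(s['eef_rot'])
    T=np.array([[np.sin(-yaw)*-1,np.cos(yaw),0],[-np.cos(yaw),np.sin(yaw),0],[0,0,-1]]).T  # columns x,y,z
    T=np.column_stack([[-np.sin(yaw),np.cos(yaw),0],[np.cos(yaw),np.sin(yaw),0],[0,0,-1]])
    d=Q.inv()*R.from_matrix(T); sh=Q.inv().apply(np.array([x,y,z])-p)*1000
    print('turn',d.as_rotvec().round(3),'shift',sh.round(1))
E
python3 - <<'E'
from h import *
c=dict(np.load('top0.npz'));P=cloud(c); P=P[c['z_map']>.2]
h=P[(P[:,2]>.2)&(P[:,1]<.5)&(P[:,0]>.3)&(P[:,0]<.8)&(P[:,2]<.6)&(P[:,1]>-.3)]
print('head',h.min(0),h.max(0)); k=h[h[:,0]<h[:,0].min()+.06]; print('lever',k.min(0),k.max(0)); k=h[h[:,1]<h[:,1].min()+.05]; print('right end',k.min(0),k.max(0))
go(.48,-.30,.16,.0); go(.444,-.001,.16,.3)
print(r.read_state()['joint_positions'])
E
```

```text
head [0.49326094 0.10841307 0.20021044] [0.63249225 0.39423614 0.49013998]
lever [0.49326094 0.10841307 0.31651142] [0.55320844 0.32730205 0.41191469]
right end [0.49326094 0.10841307 0.32420043] [0.62007724 0.15835964 0.49013998]
turn [-1.000e-03 -1.000e-03 -1.223e+00] shift [ 349.  -178.9   62. ]
turn [-1.000e-03 -1.000e-03 -1.523e+00] shift [ 417.1 -472.3   62.4]
[ 1.20039384  0.33283198 -0.06470057  1.46085123  0.02159522  1.34990137
 -0.08850328]
```

Emit:
apply_moves --pt "0 0 -1.22 349 -179 62 1" --pt "0 0 -1.22 349 -179 62 1" --pt "0 0 -1.22 349 -179 62 1" --pt "0 0 -1.22 349 -179 62 1" --pt "0 0 -1.22 349 -179 62 1" --pt "0 0 -1.22 349 -179 62 1" --pt "0 0 -1.22 349 -179 62 1" --pt "0 0 -1.22 349 -179 62 1" --pt "0 0 -1.22 349 -179 62 1" --pt "0 0 -1.22 349 -179 62 1" --pt "0 0 -1.22 349 -179 62 1" --pt "0 0 -1.22 349 -179 62 1" --pt "0 0 -1.22 349 -179 62 1" --force 20

```text
time: 1.18
ee_pos: [0.4794, -0.3012, 0.1603]
eef_rot: [0.709, 0.705, -0.0, -0.0]
ft_force: [-0.1, -0.6, -0.1]
width: 0.0871
grip_force: 0.0
```

```bash
python3 - <<'E'
from h import *
s=r.read_state();print(s['time'],s['ee_pos'],s['width'],s['joint_positions'])
go(.444,-.001,.13,.33)
E
```

```text
1.1833 [ 0.47942217 -0.30120365  0.16031828] 0.08710877257830378 [ 0.85332349  0.27995951 -0.43869014  1.68264712  0.12646461  1.20756455
  0.37933112]
turn [-0.001  0.    -0.335] shift [300.  -37.   30.3]
```

Emit:
apply_moves --pt "0 0 -0.33 300 -37 30 1" --pt "0 0 -0.33 300 -37 30 1" --pt "0 0 -0.33 300 -37 30 1" --pt "0 0 -0.33 300 -37 30 1" --pt "0 0 -0.33 300 -37 30 1" --pt "0 0 -0.33 300 -37 30 1" --pt "0 0 -0.33 300 -37 30 1" --pt "0 0 -0.33 300 -37 30 1" --pt "0 0 -0.33 300 -37 30 1" --pt "0 0 -0.33 300 -37 30 1" --pt "0 0 -0.33 300 -37 30 1"

```text
time: 2.1
ee_pos: [0.4442, -0.0024, 0.1307]
eef_rot: [0.584, 0.812, -0.0, 0.0]
ft_force: [0.8, -1.3, 0.5]
width: 0.0871
grip_force: 0.0
```

```bash
python3 - <<'E'
from h import *
s=r.read_state();print(s['time'],s['ee_pos'],s['width'],s['joint_positions'])
go(.444,-.001,.018,.33)
for n in('top','side'):
    c=snap(n,n+'1')
t=cv2.imread('pics/top1.png')[130:320,120:420]; s=cv2.imread('pics/side1.png')[30:330,130:380]
cv2.imwrite('pics/m1.png',np.hstack([cv2.resize(t,(440,279)).copy() if 0 else cv2.resize(t,(480,304)),cv2.resize(s,(253,304))]))
E
```

```text
2.1 [ 0.44424102 -0.00239541  0.1307061 ] 0.08712537900857709 [ 0.61417318  0.05736674 -0.72010635  1.99953659  0.0432187   1.09906028
  0.1986797 ]
turn [ 0.     0.001 -0.007] shift [  1.5   0.2 112.7]
```

View pics/m1.png

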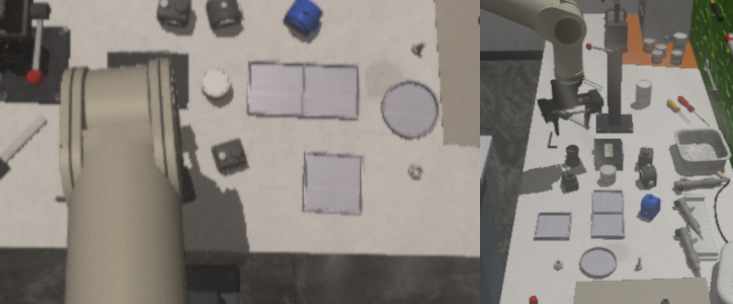

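The wrist sits over the round adapter, with its edge at (65,80) clear of the red knob at (35,75) in the left crop, so I'll descend and grip.

Emit:
apply_moves --pt "0 0 0 1 0 40 1" --pt "0 0 0 1 0 75 1" --pt "0 0 0 1 0 100 1" --pt "0 0 0 1 0 113 1" --pt "0 0 0 1 0 113 1" --pt "0 0 0 1 0 113 -1" --pt "0 0 0 1 0 113 -1" --pt "0 0 0 1 0 113 -1" --pt "0 0 0 1 0 113 -1" --pt "0 0 0 1 0 113 -1" --pt "0 0 0 1 0 113 -1" --pt "0 0 0 1 0 113 -1" --pt "0 0 0 1 0 113 -1" --force 20

```text
time: 3.28
ee_pos: [0.4437, 0.0005, 0.0177]
eef_rot: [0.583, 0.813, -0.0, 0.0]
ft_force: [-2.0, -1.0, 4.2]
width: 0.0449
grip_force: 20.0
```

Emit:
apply_moves --pt "0 0 0 0 0 -25 -1" --pt "0 0 0 0 0 -65 -1" --pt "0 0 0 0 0 -105 -1" --pt "0 0 0.05 -30 -4 -115 -1" --pt "0 0 0.1 -65 -9 -115 -1" --pt "0 0 0.15 -105 -15 -115 -1" --pt "0 0 0.2 -145 -20 -115 -1" --pt "0 0 0.25 -185 -26 -115 -1" --pt "0 0 0.3 -225 -31 -115 -1" --pt "0 0 0.33 -265 -37 -115 -1" --pt "0 0 0.33 -305 -43 -115 -1" --pt "0 0 0.33 -345 -48 -115 -1" --pt "0 0 0.33 -380 -53 -115 -1" --pt "0 0 0.33 -410 -57 -115 -1" --pt "0 0 0.33 -430 -60 -115 -1" --pt "0 0 0.33 -430 -60 -115 -1" --pt "0 0 0.33 -430 -60 -115 -1"

```text
time: 4.7
ee_pos: [0.5244, -0.4266, 0.1314]
eef_rot: [0.709, 0.705, 0.0, -0.001]
ft_force: [0.5, 0.8, -2.2]
width: 0.0454
grip_force: 19.9
```

```bash
python3 - <<'E'
from h import *
s=r.read_state();print(s['time'],s['width'],s['joint_positions'])
go(.527,-.426,.025,0)
for n in('top','side'):
    c=snap(n,n+'2')
t=cv2.imread('pics/top2.png')[130:320,200:500]; s=cv2.imread('pics/side2.png')[130:330,130:380]
cv2.imwrite('pics/m2.png',np.hstack([cv2.resize(t,(420,304)),cv2.resize(s,(380,304))]))
E
```

```text
4.7 0.04541377563861542 [ 0.90249906  0.53513162 -0.4064736   1.4032936   0.21380813  1.24806817
  0.47411475]
turn [-0.001 -0.001 -0.005] shift [  0.5   2.7 106.4]
```

View pics/m2.png

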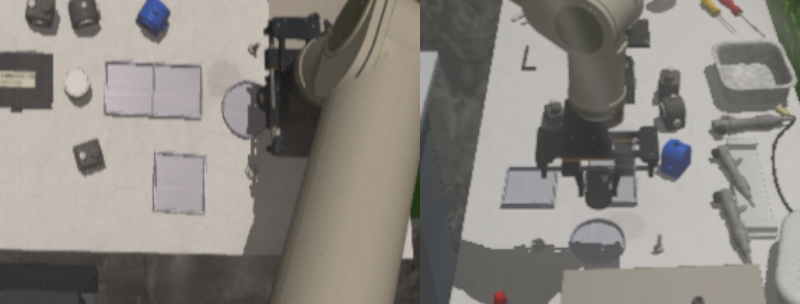

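The round adapter hangs upright in the grip at (598,185) over the dish at (597,243), so I'll lower it and release.

Emit:
apply_moves --pt "0 0 0 0 3 30 -1" --pt "0 0 0 0 3 65 -1" --pt "0 0 0 0 3 90 -1" --pt "0 0 0 0 3 102 -1" --pt "0 0 0 0 3 107 -1" --pt "0 0 0 0 3 109 -1" --pt "0 0 0 0 3 109 -1" --pt "0 0 0 0 3 109 -1"

```text
time: 5.47
ee_pos: [0.529, -0.4263, 0.0255]
eef_rot: [0.708, 0.706, 0.0, 0.001]
ft_force: [0.7, -0.3, -1.9]
width: 0.045
grip_force: 19.9
```

Emit:
apply_moves --pt "0 0 0 0 -1 2 -1" --pt "0 0 0 0 -1 3 -1" --pt "0 0 0 0 -1 3 -1" --pt "0 0 0 0 -1 3 -1"

```text
time: 5.8
ee_pos: [0.5275, -0.4263, 0.0218]
eef_rot: [0.708, 0.706, -0.0, 0.001]
ft_force: [-1.4, 1.0, 5.8]
width: 0.045
grip_force: 20.0
```

Contact with the floor (+5.8 N). I'll release partway and rise.

Emit:
apply_moves --pt "0 0 0 0 0 0 0.38" --pt "0 0 0 0 0 0 0.38" --pt "0 0 0 0 0 0 0.38" --pt "0 0 0 0 0 0 0.38" --pt "0 0 0 0 0 -15 0.38" --pt "0 0 0 0 0 -45 0.38" --pt "0 0 0 0 0 -85 0.5" --pt "0 0 0 0 0 -120 1" --pt "0 0 0 0 0 -130 1" --pt "0 0 0 0 0 -130 1"

```text
time: 6.63
ee_pos: [0.529, -0.4269, 0.1562]
eef_rot: [0.708, 0.706, 0.001, 0.004]
ft_force: [0.8, -0.5, -0.5]
width: 0.078
grip_force: 0.0
```

```bash
python3 - <<'E'
from h import *
s=r.read_state();print(s['time'],s['width'])
go(.68,-.102,.15,.25)
E
```

```text
6.6333 0.07803150463216635
turn [ 0.005  0.005 -0.253] shift [325.3 150.    5.6]
```

Emit:
apply_moves --pt "0 0 -0.25 325 150 6 1" --pt "0 0 -0.25 325 150 6 1" --pt "0 0 -0.25 325 150 6 1" --pt "0 0 -0.25 325 150 6 1" --pt "0 0 -0.25 325 150 6 1" --pt "0 0 -0.25 325 150 6 1" --pt "0 0 -0.25 325 150 6 1" --pt "0 0 -0.25 325 150 6 1" --pt "0 0 -0.25 325 150 6 1" --pt "0 0 -0.25 325 150 6 1" --pt "0 0 -0.25 325 150 6 1" --pt "0 0 -0.25 325 150 6 1"

```text
time: 7.63
ee_pos: [0.6775, -0.1023, 0.144]
eef_rot: [0.615, 0.789, -0.001, -0.0]
ft_force: [-0.3, -0.6, -0.5]
width: 0.0873
grip_force: 0.0
```

```bash
python3 - <<'E'
from h import *
s=r.read_state();print(s['time'],s['width'],s['joint_positions'])
go(.68,-.102,.022,.25)
for n in('top','side'):
    c=snap(n,n+'3')
t=cv2.imread('pics/top3.png')[80:320,150:450]; s=cv2.imread('pics/side3.png')[130:330,130:380]
cv2.imwrite('pics/m3.png',np.hstack([cv2.resize(t,(400,320)),cv2.resize(s,(400,320))]))
E
```

```text
7.6333 0.08726570897140264 [ 0.45252764  0.57027296 -0.54181934  1.35579559  0.29421083  1.29620663
  0.14762588]
turn [-0.001  0.    -0.004] shift [ -0.3   2.7 122. ]
```

View pics/m3.png

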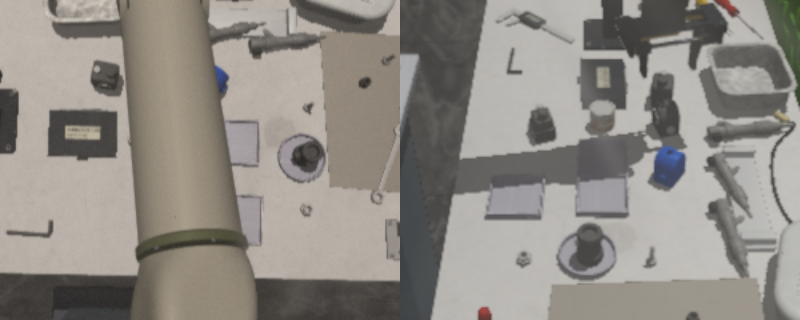

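The round adapter stands upright in the dish at (307,155) left and (588,245) right. The gripper is over the arch part, so I'll descend and grip.

Emit:
apply_moves --pt "0 0 0 0 2 40 1" --pt "0 0 0 0 2 80 1" --pt "0 0 0 0 2 108 1" --pt "0 0 0 0 2 120 1" --pt "0 0 0 0 2 122 1" --pt "0 0 0 0 2 122 -1" --pt "0 0 0 0 2 122 -1" --pt "0 0 0 0 2 122 -1" --pt "0 0 0 0 2 122 -1" --pt "0 0 0 0 2 122 -1" --pt "0 0 0 0 2 122 -1" --pt "0 0 0 0 2 122 -1" --pt "0 0 0 0 2 122 -1"

```text
time: 8.82
ee_pos: [0.6801, -0.1008, 0.0229]
eef_rot: [0.615, 0.789, 0.0, 0.0]
ft_force: [-1.0, -0.1, 2.7]
width: 0.0453
grip_force: 19.9
```

```bash
python3 - <<'E'
from h import *
go(.40,-.290,.15,-.034)
E
```

```text
turn [0.    0.    0.281] shift [-115.  -317.8 -127.2]
```

Emit:
apply_moves --pt "0 0 0 0 0 -25 -1" --pt "0 0 0 0 0 -65 -1" --pt "0 0 0 0 0 -105 -1" --pt "0 0 0.03 -8 -20 -125 -1" --pt "0 0 0.06 -20 -55 -127 -1" --pt "0 0 0.1 -34 -93 -127 -1" --pt "0 0 0.14 -48 -131 -127 -1" --pt "0 0 0.18 -62 -169 -127 -1" --pt "0 0 0.22 -76 -207 -127 -1" --pt "0 0 0.26 -90 -245 -127 -1" --pt "0 0 0.28 -100 -280 -127 -1" --pt "0 0 0.28 -108 -304 -127 -1" --pt "0 0 0.28 -113 -318 -127 -1" --pt "0 0 0.28 -113 -318 -127 -1" --pt "0 0 0.28 -113 -318 -127 -1"

```text
time: 10.07
ee_pos: [0.3988, -0.2884, 0.1497]
eef_rot: [0.719, 0.695, -0.0, 0.0]
ft_force: [0.8, 0.4, -1.2]
width: 0.045
grip_force: 19.9
```

```bash
python3 - <<'E'
from h import *
s=r.read_state();print(s['time'],s['width'],s['joint_positions'])
go(.40,-.288,.027,-.034)
E
```

```text
10.0667 0.04498494252391854 [ 0.94586962  0.12556624 -0.43821332  1.87904796  0.05858645  1.14903306
  0.45212713]
turn [ 0.     0.    -0.001] shift [  0.5   1.2 122.7]
```

Emit:
apply_moves --pt "0 0 0 0 0 30 -1" --pt "0 0 0 0 0 70 -1" --pt "0 0 0 0 0 100 -1" --pt "0 0 0 0 0 114 -1" --pt "0 0 0 0 0 119 -1" --pt "0 0 0 0 0 120 -1" --pt "0 0 0 0 0 120 -1"

```text
time: 10.65
ee_pos: [0.4003, -0.2877, 0.0302]
eef_rot: [0.718, 0.696, 0.0, 0.0]
ft_force: [0.1, 0.0, -0.9]
width: 0.0448
grip_force: 19.9
```

Emit:
apply_moves --pt "0 0 0 0 0 2 -1" --pt "0 0 0 0 0 3 -1" --pt "0 0 0 0 0 4 -1" --pt "0 0 0 0 0 4 -1"

```text
time: 10.98
ee_pos: [0.3999, -0.2885, 0.0267]
eef_rot: [0.719, 0.695, 0.0, 0.001]
ft_force: [-1.4, 0.6, 5.7]
width: 0.0453
grip_force: 19.9
```

Emit:
apply_moves --pt "0 0 0 0 0 0 0.38" --pt "0 0 0 0 0 0 0.38" --pt "0 0 0 0 0 0 0.38" --pt "0 0 0 0 0 0 0.38" --pt "0 0 0 0 0 -15 0.38" --pt "0 0 0 0 0 -45 0.38" --pt "0 0 0 0 0 -85 0.5" --pt "0 0 0 0 0 -120 1" --pt "0 0 0 0 0 -125 1" --pt "0 0 0 0 0 -125 1"

```text
time: 11.82
ee_pos: [0.4005, -0.289, 0.1531]
eef_rot: [0.719, 0.695, 0.0, 0.003]
ft_force: [-0.3, 0.6, -0.1]
width: 0.078
grip_force: 0.0
```

```bash
python3 - <<'E'
from h import *
s=r.read_state();print(s['time'],s['width'])
go(.439,-.115,.15,.33)
E
```

```text
11.8167 0.0779908392566315
turn [ 0.003  0.004 -0.363] shift [175.2  32.7   2.7]
```

Emit:
apply_moves --pt "0 0 -0.36 175 33 3 1" --pt "0 0 -0.36 175 33 3 1" --pt "0 0 -0.36 175 33 3 1" --pt "0 0 -0.36 175 33 3 1" --pt "0 0 -0.36 175 33 3 1" --pt "0 0 -0.36 175 33 3 1" --pt "0 0 -0.36 175 33 3 1" --pt "0 0 -0.36 175 33 3 1"

```text
time: 12.48
ee_pos: [0.4373, -0.1154, 0.1466]
eef_rot: [0.583, 0.812, -0.0, -0.001]
ft_force: [0.7, -0.8, 0.5]
width: 0.0871
grip_force: 0.0
```

```bash
python3 - <<'E'
from h import *
go(.439,-.115,.018,.33)
c=snap('side','side4');cv2.imwrite('pics/m4.png',cv2.resize(c['pixels'][130:330,130:380,::-1],(750,600)))
E
```

```text
turn [-0.001 -0.001 -0.004] shift [ -0.3   1.9 128.6]
```

View pics/m4.png

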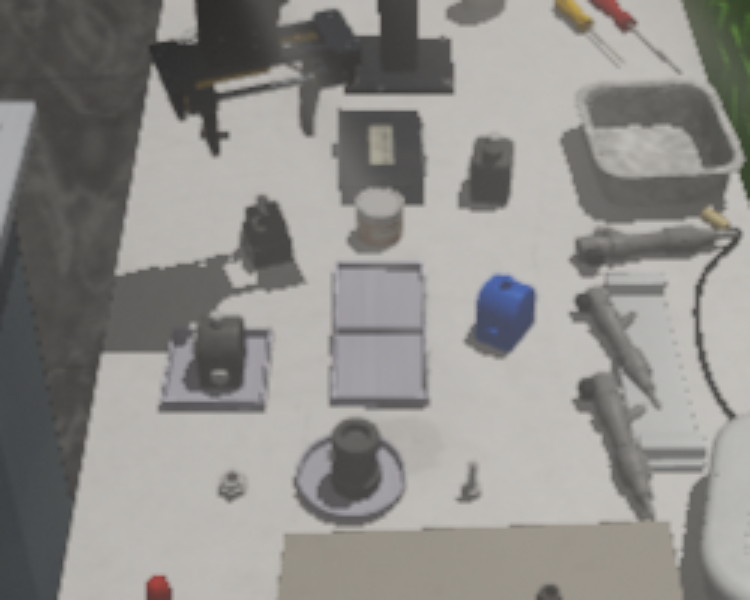

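The arch part stands upright in the square tray at (220,355), the round one is in its dish at (355,460), and the tin and nut are untouched. I'll grip the near block.

Emit:
apply_moves --pt "0 0 0 0 2 40 1" --pt "0 0 0 0 2 80 1" --pt "0 0 0 0 2 112 1" --pt "0 0 0 0 2 126 1" --pt "0 0 0 0 2 129 1" --pt "0 0 0 0 2 129 -1" --pt "0 0 0 0 2 129 -1" --pt "0 0 0 0 2 129 -1" --pt "0 0 0 0 2 129 -1" --pt "0 0 0 0 2 129 -1" --pt "0 0 0 0 2 129 -1" --pt "0 0 0 0 2 129 -1" --pt "0 0 0 0 2 129 -1"

```text
time: 13.62
ee_pos: [0.4398, -0.1138, 0.0188]
eef_rot: [0.583, 0.813, -0.0, 0.0]
ft_force: [-1.7, -0.9, 3.7]
width: 0.045
grip_force: 20.1
```

```bash
python3 - <<'E'
from h import *
go(.555,-.2875,.15,-.013)
E
```

```text
turn [-0.    0.    0.34] shift [-201.6   53.3 -131.2]
```

Emit:
apply_moves --pt "0 0 0 0 0 -25 -1" --pt "0 0 0 0 0 -65 -1" --pt "0 0 0 0 0 -105 -1" --pt "0 0 0.04 -18 5 -127 -1" --pt "0 0 0.1 -50 14 -131 -1" --pt "0 0 0.16 -88 24 -131 -1" --pt "0 0 0.22 -126 34 -131 -1" --pt "0 0 0.28 -160 43 -131 -1" --pt "0 0 0.34 -186 50 -131 -1" --pt "0 0 0.34 -200 54 -131 -1" --pt "0 0 0.34 -200 54 -131 -1" --pt "0 0 0.34 -200 54 -131 -1"

```text
time: 14.62
ee_pos: [0.5551, -0.2856, 0.1488]
eef_rot: [0.712, 0.702, 0.0, -0.001]
ft_force: [0.3, 0.5, -1.3]
width: 0.0446
grip_force: 19.8
```

```bash
python3 - <<'E'
from h import *
s=r.read_state();print(s['time'],s['width'],s['joint_positions'])
go(.556,-.286,.023,-.013)
E
```

```text
14.6167 0.04464146084768839 [ 0.78006921  0.42405418 -0.48925303  1.53499928  0.20540648  1.23516538
  0.24624465]
turn [-0.001 -0.001 -0.   ] shift [ -0.5   1.  125.8]
```

Emit:
apply_moves --pt "0 0 0 0 0 30 -1" --pt "0 0 0 0 0 70 -1" --pt "0 0 0 0 0 102 -1" --pt "0 0 0 0 0 116 -1" --pt "0 0 0 0 0 122 -1" --pt "0 0 0 0 0 123 -1" --pt "0 0 0 0 0 123 -1"

```text
time: 15.2
ee_pos: [0.5562, -0.2857, 0.0282]
eef_rot: [0.712, 0.703, 0.0, 0.001]
ft_force: [0.9, 0.4, -0.1]
width: 0.0445
grip_force: 19.8
```

Emit:
apply_moves --pt "0 0 0 0 0 2 -1" --pt "0 0 0 0 0 4 -1" --pt "0 0 0 0 0 5 -1" --pt "0 0 0 0 0 5 -1"

```text
time: 15.53
ee_pos: [0.556, -0.286, 0.0229]
eef_rot: [0.712, 0.702, 0.0, 0.001]
ft_force: [0.2, 1.2, 3.5]
width: 0.0446
grip_force: 20.1
```

Contact with the tray floor. I'll release and rise.

Emit:
apply_moves --pt "0 0 0 0 0 0 0.33" --pt "0 0 0 0 0 0 0.33" --pt "0 0 0 0 0 0 0.33" --pt "0 0 0 0 0 0 0.33" --pt "0 0 0 0 0 -15 0.33" --pt "0 0 0 0 0 -45 0.33" --pt "0 0 0 0 0 -85 0.5" --pt "0 0 0 0 0 -120 1" --pt "0 0 0 0 0 -125 1" --pt "0 0 0 0 0 -125 1"

```text
time: 16.37
ee_pos: [0.5567, -0.2863, 0.1496]
eef_rot: [0.712, 0.702, 0.001, 0.003]
ft_force: [0.2, -0.6, -0.7]
width: 0.0769
grip_force: 0.0
```

```bash
python3 - <<'E'
from h import *
s=r.read_state();print(s['time'],s['width'])
go(.681,-.0165,.14,-.165)
E
```

```text
16.3667 0.07694200785068646
turn [0.005 0.002 0.152] shift [271.4 120.7   9.4]
```

Emit:
apply_moves --pt "0 0 0.15 271 121 9 1" --pt "0 0 0.15 271 121 9 1" --pt "0 0 0.15 271 121 9 1" --pt "0 0 0.15 271 121 9 1" --pt "0 0 0.15 271 121 9 1" --pt "0 0 0.15 271 121 9 1" --pt "0 0 0.15 271 121 9 1" --pt "0 0 0.15 271 121 9 1" --pt "0 0 0.15 271 121 9 1" --pt "0 0 0.15 271 121 9 1"

```text
time: 17.2
ee_pos: [0.679, -0.0158, 0.1355]
eef_rot: [0.762, 0.648, -0.001, -0.001]
ft_force: [-0.5, -0.6, -0.9]
width: 0.0868
grip_force: 0.0
```

```bash
python3 - <<'E'
from h import *
s=r.read_state();print(s['joint_positions'])
go(.681,-.0165,.022,-.165)
for n in('top','side'):
    c=snap(n,n+'5')
t=cv2.imread('pics/top5.png')[80:320,100:400]; s=cv2.imread('pics/side5.png')[30:280,130:380]
cv2.imwrite('pics/m5.png',np.hstack([cv2.resize(t,(400,320)),cv2.resize(s,(320,320))]))
E
```

```text
[ 0.32480755  0.56324891 -0.53259866  1.38227293  0.28706868  1.27567702
 -0.38550944]
turn [-0.003  0.001  0.003] shift [ -0.3   2.4 113.5]
```

View pics/m5.png

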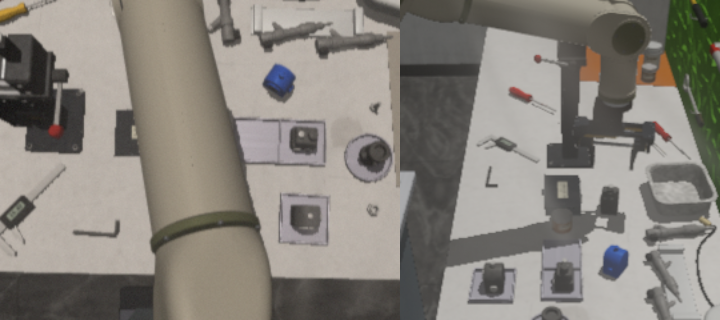

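The arm's edge at (135,150) stays well clear of the lever at (57,130), and the first block is in the right bay at (304,138). I'll grip the far block.

Emit:
apply_moves --pt "0 0 0 0 2 40 1" --pt "0 0 0 0 2 78 1" --pt "0 0 0 0 2 102 1" --pt "0 0 0 0 2 112 1" --pt "0 0 0 0 2 114 1" --pt "0 0 0 0 2 114 -1" --pt "0 0 0 0 2 114 -1" --pt "0 0 0 0 2 114 -1" --pt "0 0 0 0 2 114 -1" --pt "0 0 0 0 2 114 -1" --pt "0 0 0 0 2 114 -1" --pt "0 0 0 0 2 114 -1" --pt "0 0 0 0 2 114 -1"

```text
time: 18.38
ee_pos: [0.6818, -0.0166, 0.0238]
eef_rot: [0.762, 0.647, 0.0, 0.0]
ft_force: [0.4, 0.3, 2.0]
width: 0.0452
grip_force: 19.9
```

```bash
python3 - <<'E'
from h import *
go(.556,-.1935,.15,-.013)
E
```

```text
turn [ 0.    0.   -0.15] shift [-195.   -95.4 -126.2]
```

Emit:
apply_moves --pt "0 0 0 0 0 -25 -1" --pt "0 0 0 0 0 -65 -1" --pt "0 0 0 0 0 -105 -1" --pt "0 0 -0.03 -18 -9 -124 -1" --pt "0 0 -0.06 -50 -24 -126 -1" --pt "0 0 -0.1 -84 -41 -126 -1" --pt "0 0 -0.15 -118 -58 -126 -1" --pt "0 0 -0.15 -150 -73 -126 -1" --pt "0 0 -0.15 -178 -87 -126 -1" --pt "0 0 -0.15 -195 -95 -126 -1" --pt "0 0 -0.15 -195 -95 -126 -1" --pt "0 0 -0.15 -195 -95 -126 -1"

```text
time: 19.38
ee_pos: [0.5557, -0.1948, 0.1496]
eef_rot: [0.713, 0.702, -0.0, 0.0]
ft_force: [0.1, 0.9, -1.2]
width: 0.0452
grip_force: 19.9
```

```bash
python3 - <<'E'
from h import *
go(.556,-.1935,.028,-.013)
E
```

```text
turn [-0.     0.    -0.002] shift [  1.4   0.3 121.6]
```

Emit:
apply_moves --pt "0 0 0 1 0 30 -1" --pt "0 0 0 1 0 70 -1" --pt "0 0 0 1 0 100 -1" --pt "0 0 0 1 0 114 -1" --pt "0 0 0 1 0 119 -1" --pt "0 0 0 1 0 120 -1" --pt "0 0 0 1 0 120 -1"

```text
time: 19.97
ee_pos: [0.5577, -0.1923, 0.031]
eef_rot: [0.711, 0.703, 0.001, 0.001]
ft_force: [-0.4, 0.2, 0.1]
width: 0.0446
grip_force: 19.9
```

Emit:
apply_moves --pt "0 0 0 -1 -1 2 -1" --pt "0 0 0 -1 -1 3 -1" --pt "0 0 0 -1 -1 4 -1" --pt "0 0 0 -1 -1 4 -1"

```text
time: 20.3
ee_pos: [0.5563, -0.1943, 0.0276]
eef_rot: [0.712, 0.702, 0.0, 0.001]
ft_force: [-2.7, 0.9, 10.2]
width: 0.0447
grip_force: 19.9
```

Emit:
apply_moves --pt "0 0 0 0 0 0 0.33" --pt "0 0 0 0 0 0 0.33" --pt "0 0 0 0 0 0 0.33" --pt "0 0 0 0 0 0 0.33" --pt "0 0 0 0 0 -15 0.33" --pt "0 0 0 0 0 -45 0.33" --pt "0 0 0 0 0 -85 0.5" --pt "0 0 0 0 0 -125 1" --pt "0 0 0 120 -40 -130 1" --pt "0 0 0 180 -80 -130 1" --pt "0 0 0 180 -80 -130 1" --pt "0 0 0 180 -80 -130 1" --pt "0 0 0 180 -80 -130 1" --pt "0 0 0 180 -80 -130 1"

```text
time: 21.47
ee_pos: [0.4757, -0.0063, 0.1561]
eef_rot: [0.709, 0.705, 0.0, 0.0]
ft_force: [0.9, -0.5, 0.2]
width: 0.0866
grip_force: 0.0
```

```bash
python3 - <<'E'
from h import *
for n in('top','side'): snap(n,n+'6')
t=cv2.imread('pics/top6.png')[150:290,220:420]; s=cv2.imread('pics/side6.png')[190:320,170:350]
cv2.imwrite('pics/m6.png',np.hstack([cv2.resize(t,(400,280)),cv2.resize(s,(388,280))]))
from meas import *
T=both('top6','side6')
for n,x,y in(('round',.527,-.423),('arch',.4,-.29),('b1',.556,-.2875),('b2',.556,-.1935),('tin',.557,-.089),('nut',.421,-.431)):
    lo=.02 if n!='nut' else .009
    a,b=near(T,x,y,.045,lo,.09)
    print(n,rect(a) if len(a)>20 else len(a),rect(b) if len(b)>20 else len(b),np.percentile(a[:,2],98) if len(a) else 0)
E
```

```text
round (528.5, -422.8, 42.3, 48.5, np.float64(-0.764)) (529.4, -430.7, 43.8, 42.3, np.float64(-0.781)) 0.06838465313279059
arch (401.4, -289.7, 56.9, 45.4, np.float64(-0.041)) (400.4, -297.2, 44.5, 57.3, np.float64(0.023)) 0.07476100471358181
b1 (557.1, -285.1, 48.3, 42.9, np.float64(-0.067)) (556.1, -293.7, 50.4, 46.0, np.float64(-0.01)) 0.07210090188618194
b2 (555.6, -193.7, 45.6, 51.2, np.float64(0.028)) (553.3, -199.4, 55.9, 44.7, np.float64(-0.023)) 0.07561722430487519
tin (557.3, -88.9, 46.9, 47.6, np.float64(0.032)) (555.6, -84.6, 80.3, 47.3, np.float64(-0.021)) 0.04805612004208468
nut (421.2, -431.4, 16.1, 23.7, np.float64(0.012)) (419.4, -434.6, 22.1, 17.7, np.float64(-0.643)) 0.01765744307017035
```

View pics/m6.png

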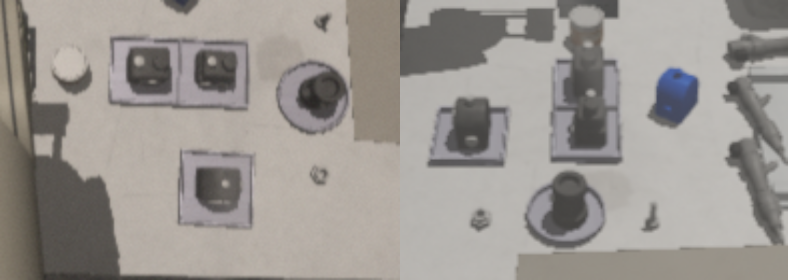

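All four stand upright and within about 2 mm of their tray centres: round at (320,92), arch at (220,187), blocks at (148,67) and (215,67) in the left crop. The tin and nut haven't moved, and the gripper is clear of everything, so I'm handing in.

```bash
python3 -c "
from bench import r
print(r.close_job())"
```

```text
the job is handed in; nothing more can be done
None
```

I handed the job in at about 21.5 s: all four adapters are standing upright within about 3 mm of the middles of their trays, placed in the order asked, and the tin and nut did not move.

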